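Find the full maple-sugar tin by its weight

ROBOT

A 6-joint arm with a two-finger parallel gripper is mounted at the origin on the work surface. World frame = base frame: x ahead of the robot, y to its left, z up, the work surface at z = 0. Lengths are in m, angles in rad, forces in N, time in s.
With the tool pointing down it reaches from about 0.35 to 0.975 m from the base axis. Payload 7.1 kg.
Tool frame: the origin (TCP) lies at the very end of the fingers, on their centre line; the grasp point (between the pads) lies 19 mm behind it; z points along the fingers, y is the line along which they close (so a half turn about z gives the same grasp; the last joint's range is limited). The gripper opens to 88 mm and grips with 3 to 60 N. Pads are 20 mm wide; open, the fingers measure 115 mm over their backs; the gripper's body (75 mm by 178 mm) begins 61 mm behind the grasp point.
Start: joints at [1.115, 0.423, 1.63, -0, 1.089, -0.019], TCP at [0.264, 0.566, 0.223] pointing down, gripper open.
Joint ranges: [-3, 3], [-0.9, 2.11], [0.09, 2.58], [-1.31, 4.45], [0.11, 2.69], [-2.54, 2.54]. Speed limits (rad/s): [2.39, 2.39, 3.01, 3.14, 3.14, 3.14].

INTERFACE

Orientations are given as a 3x3 rotation matrix whose columns are the frame's x, y, z axes.
In Python, from bench import manip gives the robot as it stands.
- The arm moves only by the tool carry_out, never from a script. Its argument "motion" is a list of rows, each a list of 4 numbers: the shift along the tool's x, y, z in cm, then the turn about the tool's z in degrees. A call has 1 to 8 rows; each row is the pose to reach, as a shift and turn from the pose commanded when the call began, along the tool's axes at that moment; what a row does not reach only later rows make up. A row lasts 1/12 s, in which the tool goes at most 41.7 mm and 7.16 degrees, less where a joint would pass 70% of its speed; a pose out of reach is approached as far as the arm can. A call with a gripper value outside its range is refused whole. "hand" is the closure, from 0 (fully open) to 1 (shut), set as the call begins (left out, the last holds). The fingers move at their own pace and stop on an object; "grip_force" is the grip in N (left out, the last holds). Time passes only in rows, so rows that repeat a pose let the fingers close. It gives the time, the measured TCP pose, the force and the opening at its end, in the units of the state.
- manip.observe(): the state, without advancing time (a new reading comes with each control period).
- manip.read_camera(name): name is "scene" or "top" or "wrist"; returns a dict with "image" (384x512x3 uint8, blue, green, red), "intrinsics" (3x3 intrinsics, pixels), "view" (4x4, takes a point from world to camera coordinates); the wrist camera has in their place "hand_eye" (4x4, takes a point from camera to tool coordinates, whose origin is the TCP and whose axes are the flange's). Camera axes: x right, y down, z forward; pixel columns grow to the right and rows downward; lengths in m; the calibration is good to about 2 mm. A picture is of the moment at which its call begins: read the wrist's pose just before it. There is no depth.
- manip.job_done(): hands the job in, once; it reports no verdict.
The state is a dict: "time_s": time; "joint_positions": joint angles; "qd": joint speeds; "effort": joint torques, N m; "tcp_pos": TCP position; "tcp_rot": TCP orientation; "wrist_force": force on the tool from outside, world axes, zero at the start; "ft_torque": the same for the moment, N m; "opening": finger opening in m.
Only numpy, scipy, OpenCV 4.12 (cv2) and the standard library are available. Lean on these libraries where they do the work, as an engineer would, in place of code of your own. Each camera call takes 0.05 s, during which the arm holds its last target. There are 200 camera calls.

TASK

One of the three identical green tins on the counter holds a whole block of maple sugar, the other two only a stub: heft them to find out which is the heaviest. Stand the two lighter tins upright and separately on the cork mat, ready for refilling, and finish while still holding the heaviest tin upright in the gripper, its underside at least 12 cm above the counter. Set tins down gently without dropping them, never tip one over, and leave the ramekin, canister, butter paddle, scoop and chip clip where they are.

Things in the scene. Friction and masses are not known exactly. Their poses are not given: they have to be found in the camera images.
- tin_a_center (a point): one of three identical closed green tins with a cream band and a brass disc on the lid, upright cylinder 60 mm in diameter and 115 mm tall; this point is at its centre, half-way up (57.5 mm above its underside), z up along the tin. Its weight cannot be seen: the tin with the whole block weighs 0.38 to 0.47 kg in all, the two with stubs 0.16 to 0.23 kg. The hard block inside is loose with about 2 mm of play at the sides. Any of the three can be the heavy one
- tin_b_center (a point): one of three identical closed green tins with a cream band and a brass disc on the lid, upright cylinder 60 mm in diameter and 115 mm tall; this point is at its centre, half-way up (57.5 mm above its underside), z up along the tin. Its weight cannot be seen: the tin with the whole block weighs 0.38 to 0.47 kg in all, the two with stubs 0.16 to 0.23 kg. The hard block inside is loose with about 2 mm of play at the sides. Any of the three can be the heavy one
- tin_c_center (a point): one of three identical closed green tins with a cream band and a brass disc on the lid, upright cylinder 60 mm in diameter and 115 mm tall; this point is at its centre, half-way up (57.5 mm above its underside), z up along the tin. Its weight cannot be seen: the tin with the whole block weighs 0.38 to 0.47 kg in all, the two with stubs 0.16 to 0.23 kg. The hard block inside is loose with about 2 mm of play at the sides. Any of the three can be the heavy one
- mat: flat fixed cork mat, 140 mm along its x by 360 mm along its y, 8 mm thick; origin at the centre of its underside on the counter, z up. It has room for all three tins side by side along its y
- counter_mid (a point): a fixed point on the surface of the white quartz counter, amid the work area
- ramekin_center (a point): cobalt ceramic ramekin, open round pot 84 mm across, 45 mm tall; point half-way up its axis. It stands in one row with the tins; bystander
- canister_center (a point): clear plastic canister with white screw lid, 100 mm across, 152 mm tall; point half-way up its axis; bystander
- paddle_center (a point): flat wooden butter paddle lying on the counter, 240 mm long along its x (from -115 to +125 mm of this point), 65 mm wide, 9 mm thick; point half-way through its thickness; bystander
- scoop_center (a point): aluminium scoop lying on the counter, about 160 mm long along its x, 56 mm wide, 32 mm tall; point in its bowl near the handle, half-way up; bystander
- clip_center (a point): steel chip clip lying on the counter, 50 mm by 80 mm, about 25 mm tall; point near its middle; bystander
Things that resemble listed ones, but are neither listed nor needed, are in the scene too. Leave any red look-alike of the part that bears tin_c_center alone.

How it is judged:
By the outcome, as a careful person would: the job done as asked, in the order asked, and still so for the second after the job is handed in, while the arm keeps its last pose, push and grip.
It also fails if it takes over 70 s, if anything falls off the work surface, if the arm or the gripper's body presses on something with over 40 N, if the wrist force passes 120 N, or if a joint passes its speed limit or range.

## Working session

There is one attempt and no reset: what is moved stays moved. The work goes in short steps, Python scripts to look and compute and a tool call to move; the robot and the scene stay as the last step left them, time stands still between calls to the robot, and variables do not carry over. Pictures are saved under pics/ and viewed, on a budget of 10 in all, crops included, one or two more only if the job needs it, and the job is handed in when it is done.

Besides the shell and the picture viewer there is one more tool, called after "Call:" as a command line: name --pt "numbers of a row" for each row, then --argument value for the rest. carry_out: Moves the arm, as the interface text tells. Its arguments: {"type":"object","properties":{"motion":{"type":"array","items":{"type":"array","items":{"type":"number"}}},"hand":{"type":"number"},"grip_force":{"type":"number"}},"required":["motion"]}

```bash
mkdir -p pics; python3 - <<'E'
from bench import manip
import cv2,numpy as np
s=manip.observe();print({k:np.round(v,3).tolist() for k,v in s.items()})
for n in("scene","top"):
    c=manip.read_camera(n);cv2.imwrite(f"pics/{n}0.png",c["image"]);np.savez(f"{n}0.npz",**c);print(n,np.round(c["intrinsics"],1).tolist(),np.round(c["view"],3).tolist())
a=[cv2.imread(f"pics/{n}0.png") for n in("scene","top")]
E
```

```text
{'time_s': 0.0, 'joint_positions': [1.115, 0.424, 1.631, -0.0, 1.089, -0.019], 'qd': [0.001, 0.001, -0.0, 0.001, 0.0, -0.0], 'effort': [-0.002, -54.461, -27.366, 0.064, 0.023, -0.0], 'tcp_pos': [0.264, 0.566, 0.222], 'tcp_rot': [[-0.906, 0.423, -0.001], [0.423, 0.906, -0.001], [0.0, -0.002, -1.0]], 'wrist_force': [-0.702, 0.715, 0.206], 'ft_torque': [0.023, 0.015, 0.031], 'opening': 0.088}
scene [[390.9, 0.0, 259.3], [0.0, 390.9, 183.8], [0.0, 0.0, 1.0]] [[0.247, 0.969, 0.017, -0.131], [0.764, -0.184, -0.619, -0.33], [-0.597, 0.165, -0.785, 1.632], [0.0, 0.0, 0.0, 1.0]]
top [[380.4, 0.0, 260.0], [0.0, 380.4, 196.5], [0.0, 0.0, 1.0]] [[0.009, -1.0, 0.021, -0.016], [-0.983, -0.013, -0.181, 0.527], [0.181, -0.019, -0.983, 1.206], [0.0, 0.0, 0.0, 1.0]]
```

View pics/top0.png

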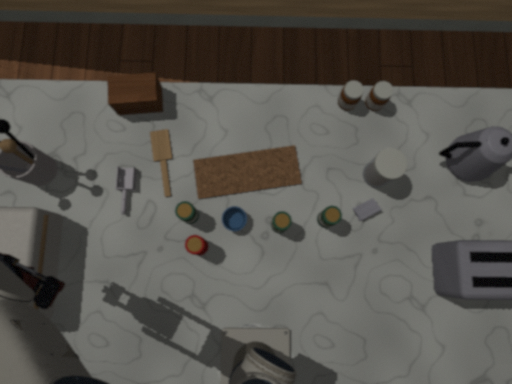

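View pics/scene0.png

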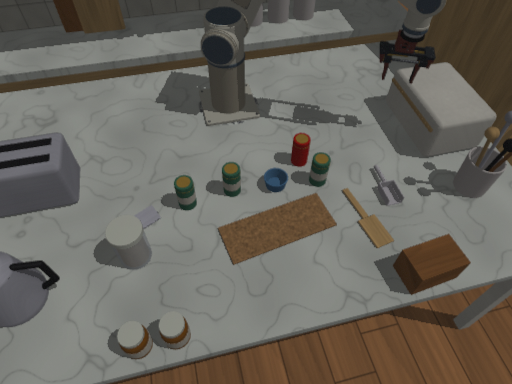

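The top view shows three green tins with lids near (186,212), (282,222) and (332,216). The red look-alike is at (196,245), the ramekin at (234,219) and the mat around (248,172). The canister is at (388,165), the clip at (367,210), and the paddle and scoop are to the left. The scene view agrees, with green tins at (320,168), (231,180) and (186,192).

```bash
cat > h.py <<'E'
import numpy as np,cv2
def ray(c,px,z):
    V=c["view"];d=V[:3,:3].T@np.linalg.inv(c["intrinsics"])@np.array([*px,1.]);o=-V[:3,:3].T@V[:3,3]
    return o+d*(z-o[2])/d[2]
def blobs(m,amin):
    n,l,st,ce=cv2.connectedComponentsWithStats(m.astype(np.uint8))
    return [(ce[i],st[i,4],l==i) for i in range(1,n) if st[i,4]>=amin]
E
python3 - <<'E'
from h import *
for n in("top","scene"):
    c=dict(np.load(f"{n}0.npz"));hsv=cv2.cvtColor(c["image"],cv2.COLOR_BGR2HSV);H,S,V=cv2.split(hsv)
    br=(H>=8)&(H<=28)&(S>110)&(V>70)
    print(n)
    for ce,a,m in blobs(br,12):
        if a<4000: print("brass",ce.round(1),a,ray(c,ce,.115).round(3))
        if a>1500:
            k,_=cv2.findContours(m.astype(np.uint8),0,2);r=cv2.minAreaRect(k[0]);b=cv2.boxPoints(r);print("  rect",b.round().tolist(),[ray(c,p,.008)[:2].round(3).tolist() for p in b])
    gr=(H>50)&(H<95)&(S>80)&(V>25)
    for ce,a,m in blobs(gr,25): print("green",ce.round(1),a)
    bl=(H>98)&(H<125)&(S>130)
    for ce,a,m in blobs(bl,100): print("blue",ce.round(1),a,ray(c,ce,.03).round(3))
E
```

```text
top
brass [24.  70.1] 735 [0.926 0.768 0.115]
brass [93.3 74.7] 792 [0.914 0.542 0.115]
brass [167.8  79.4] 40 [0.902 0.298 0.115]
brass [126.1  94.7] 399 [0.846 0.43  0.115]
brass [246.6 171.7] 3714 [0.594 0.034 0.115]
  rect [[194.0, 161.0], [295.0, 146.0], [300.0, 183.0], [199.0, 197.0]] [[0.658, 0.219], [0.715, -0.131], [0.584, -0.148], [0.53, 0.196]]
brass [184. 210.] 145 [0.47  0.226 0.115]
brass [332.1 214.5] 143 [ 0.461 -0.233  0.115]
brass [281.8 220. ] 143 [ 0.442 -0.077  0.115]
brass [194.1 244. ] 180 [0.366 0.19  0.115]
green [190.6 215.4] 29
scene
brass [108.1  10.8] 16 [-0.661 -0.442  0.115]
brass [111.7  22.8] 23 [-0.548 -0.428  0.115]
brass [106.6  25.3] 12 [-0.531 -0.451  0.115]
brass [509.5 127.9] 14 [0.487 0.938 0.115]
brass [493.7 131.6] 91 [0.491 0.871 0.115]
brass [301.6 138.3] 102 [0.364 0.192 0.115]
brass [321.3 158.2] 96 [0.468 0.227 0.115]
brass [509.9 160. ] 19 [0.623 0.841 0.115]
brass [230.4 168.2] 108 [ 0.441 -0.075  0.115]
brass [182.9 181.5] 114 [ 0.46  -0.231  0.115]
brass [370.5 224.5] 697 [0.748 0.278 0.115]
brass [275.1 227.7] 3987 [0.692 0.004 0.115]
  rect [[218.0, 228.0], [322.0, 188.0], [335.0, 224.0], [232.0, 264.0]] [[0.587, -0.15], [0.513, 0.228], [0.663, 0.221], [0.721, -0.133]]
brass [435.7 256.9] 1742 [0.888 0.41  0.115]
  rect [[403.0, 250.0], [457.0, 229.0], [469.0, 263.0], [415.0, 283.0]] [[0.8, 0.392], [0.774, 0.596], [0.89, 0.568], [0.91, 0.376]]
brass [452.4 301.6] 939 [1.013 0.386 0.115]
  rect [[118.0, 295.0], [511.0, 295.0], [511.0, 383.0], [118.0, 383.0]] [[0.739, -0.466], [1.009, 0.628], [1.21, 0.481], [0.97, -0.473]]
brass [181.3 333.6] 94 [ 0.925 -0.296  0.115]
brass [141.2 341.8] 113 [ 0.922 -0.39   0.115]
green [319.5 166.2] 142
green [231.1 176.5] 141
green [184.2 190. ] 161
green [316.1 182.5] 61
green [231.5 192.7] 62
green [187.8 206.2] 68
```

Call:
carry_out --pt "-1.5 -1 0 0" --pt "-5 -3.3 0 0" --pt "-8.5 -5.7 0 0" --pt "-12 -8 0 0" --pt "-15.5 -10.4 0 0" --pt "-19 -12.7 0 0" --pt "-22.5 -15 0 0" --pt "-25 -16.7 0 0" --hand 0

```text
time_s: 0.77
tcp_pos: [0.421, 0.3057, 0.2226]
tcp_rot: [[-0.906, 0.424, -0.0], [0.424, 0.906, -0.001], [-0.0, -0.001, -1.0]]
wrist_force: [0.3, -0.8, -0.4]
opening: 0.0879
```

Call:
carry_out --pt "-2.5 -1.7 0 0" --pt "-5 -3.3 0 0" --pt "-7 -4.7 0 0" --pt "-7.9 -5.3 0 0" --pt "-7.9 -5.3 0 0" --pt "-7.9 -5.3 0 0"

```text
time_s: 1.27
tcp_pos: [0.4692, 0.2274, 0.2225]
tcp_rot: [[-0.905, 0.425, -0.001], [0.425, 0.905, 0.0], [0.001, -0.0, -1.0]]
wrist_force: [0.1, 0.0, 0.3]
opening: 0.0875
```

```bash
cat >> h.py <<'E'
def st(s): print("t",round(s["time_s"],2),"tcp",np.round(s["tcp_pos"],4).tolist(),"F",np.round(s["wrist_force"],2).tolist(),"T",np.round(s["ft_torque"],3).tolist(),"op",round(float(s["opening"]),4),"q6",round(float(s["joint_positions"][5]),2))
def to(s,x,y,z): print("shift cm",np.round(100*np.array(s["tcp_rot"]).T@(np.array([x,y,z])-s["tcp_pos"]),2).tolist())
def wrist(manip,f):
    s=manip.observe();c=manip.read_camera("wrist");cv2.imwrite(f,c["image"])
    T=np.eye(4);T[:3,:3]=s["tcp_rot"];T[:3,3]=s["tcp_pos"];c["view"]=np.linalg.inv(T@c["hand_eye"]);return s,c
def brass(c,z=.115):
    H,S,V=cv2.split(cv2.cvtColor(c["image"],cv2.COLOR_BGR2HSV))
    for ce,a,m in blobs((H>=8)&(H<=28)&(S>110)&(V>60),150): print("brass",ce.round(1),a,ray(c,ce,z).round(4).tolist())
E
python3 - <<'E'
from bench import manip
from h import *
s,c=wrist(manip,"pics/w1.png");st(s);brass(c);to(s,.469,.227,.056)
E
```

```text
t 1.27 tcp [0.4692, 0.2274, 0.2225] F [0.07, 0.03, 0.3] T [-0.036, 0.027, -0.025] op 0.0875 q6 -0.7
brass [198.1  99.3] 163 [0.3766, 0.2152, 0.115]
brass [163.   99.7] 2469 [0.3647, 0.1891, 0.115]
brass [256.5 193.4] 1873 [0.4692, 0.2242, 0.115]
brass [376.1 237.3] 1942 [0.5541, 0.3062, 0.115]
brass [240.3 270.5] 7464 [0.5319, 0.1776, 0.115]
brass [ 72.5 317.2] 1071 [0.5078, 0.0028, 0.115]
brass [444.5 317.1] 1074 [0.665, 0.3393, 0.115]
brass [172.1 354.3] 3869 [0.5896, 0.0707, 0.115]
brass [387.9 376.6] 3590 [0.7119, 0.2643, 0.115]
shift cm [-0.01, -0.04, 16.65]
```

View pics/w1.png

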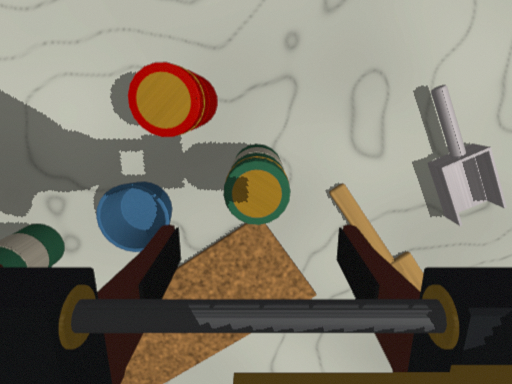

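The wrist view shows tin A's lid at (256,190), within about 2 mm of where the overhead views put it. The gripper is centred over it, and the paddle is low and clear. I'll descend and grip.

Call:
carry_out --pt "0 0 2 0" --pt "0 0 5.5 0" --pt "0 0 9 0" --pt "0 0 12.5 0" --pt "0 -0.1 15.5 0" --pt "0 -0.1 16.6 0" --pt "0 -0.1 16.6 0"

```text
time_s: 1.9
tcp_pos: [0.4666, 0.2271, 0.0543]
tcp_rot: [[-0.907, 0.421, -0.005], [0.422, 0.907, -0.002], [0.004, -0.004, -1.0]]
wrist_force: [-0.1, -0.2, 0.4]
opening: 0.0877
```

Call:
carry_out --pt "0 0 0 0" --pt "0 0 0 0" --pt "0 0 0 0" --pt "0 0 0 0" --pt "0 0 0 0" --pt "0 0 0 0" --pt "0 0 0 0" --pt "0 0 0 0" --hand 1 --grip_force 25

```text
time_s: 2.57
tcp_pos: [0.4696, 0.227, 0.0579]
tcp_rot: [[-0.906, 0.423, 0.002], [0.423, 0.906, 0.001], [-0.001, 0.001, -1.0]]
wrist_force: [-2.1, -1.1, 8.4]
opening: 0.0594
```

```bash
python3 - <<'E'
from bench import manip
from h import *
st(manip.observe())
E
```

```text
t 2.57 tcp [0.4696, 0.227, 0.0579] F [-2.13, -1.1, 8.38] T [-0.161, 0.24, -0.005] op 0.0594 q6 -0.71
```

Call:
carry_out --pt "0 0 -0.3 0" --pt "0 0 -1.2 0" --pt "0 0 -3 0" --pt "0 0 -5 0" --pt "0 0 -6.5 0" --pt "0 0 -7 0" --pt "0 0 -7 0" --pt "0 0 -7 0"

```text
time_s: 3.23
tcp_pos: [0.4688, 0.2268, 0.1267]
tcp_rot: [[-0.906, 0.423, 0.0], [0.423, 0.906, 0.0], [-0.0, 0.0, -1.0]]
wrist_force: [-0.0, -0.4, -2.3]
opening: 0.0593
```

Call:
carry_out --pt "0 0 0 0" --pt "0 0 0 0" --pt "0 0 0 0"

```text
time_s: 3.48
tcp_pos: [0.4684, 0.2266, 0.1258]
tcp_rot: [[-0.906, 0.423, -0.002], [0.423, 0.906, -0.001], [0.001, -0.001, -1.0]]
wrist_force: [0.2, -0.6, -1.5]
opening: 0.059
```

Call:
carry_out --pt "0 0 0 0"

```text
time_s: 3.57
tcp_pos: [0.4687, 0.2267, 0.126]
tcp_rot: [[-0.906, 0.423, -0.001], [0.423, 0.906, -0.001], [0.001, -0.001, -1.0]]
wrist_force: [0.1, -0.8, -1.0]
opening: 0.0596
```

```bash
python3 - <<'E'
from bench import manip
from h import *
s=manip.observe();st(s)
to(s,.603,.144,.14)
E
```

```text
t 3.57 tcp [0.4687, 0.2267, 0.126] F [0.08, -0.75, -1.05] T [-0.037, -0.007, -0.012] op 0.0596 q6 -0.71
shift cm [-15.67, -1.81, -1.41]
```

The hang reads about -1 to -2.3 N, so this one is probably light. I'll carry it towards the mat and average more readings on the way.

Call:
carry_out --pt "-0.7 -0.1 0 0" --pt "-2.5 -0.3 0 0" --pt "-5.5 -0.6 0 0" --pt "-8.5 -1 0 0" --pt "-11.5 -1.3 0 0" --pt "-14 -1.6 0 0" --pt "-15.4 -1.8 0 0" --pt "-15.7 -1.8 0 0"

```text
time_s: 4.23
tcp_pos: [0.6057, 0.1425, 0.1264]
tcp_rot: [[-0.905, 0.425, 0.001], [0.425, 0.905, -0.0], [-0.001, 0.0, -1.0]]
wrist_force: [0.3, 0.1, -1.5]
opening: 0.0591
```

Call:
carry_out --pt "0 0 0 0" --pt "0 0 0 0" --pt "0 0 0 0" --pt "0 0 0 0"

```text
time_s: 4.57
tcp_pos: [0.6025, 0.1449, 0.1266]
tcp_rot: [[-0.907, 0.422, -0.001], [0.422, 0.907, -0.0], [0.001, -0.0, -1.0]]
wrist_force: [0.3, 0.3, -1.9]
opening: 0.0591
```

Call:
carry_out --pt "0 0 0 0"

```text
time_s: 4.65
tcp_pos: [0.6029, 0.1449, 0.1268]
tcp_rot: [[-0.907, 0.422, -0.0], [0.422, 0.907, 0.0], [0.0, -0.0, -1.0]]
wrist_force: [0.1, -0.0, -0.4]
opening: 0.0592
```

Call:
carry_out --pt "0 0 0 0"

```text
time_s: 4.73
tcp_pos: [0.6032, 0.1447, 0.1268]
tcp_rot: [[-0.906, 0.422, -0.0], [0.422, 0.906, 0.0], [0.0, 0.0, -1.0]]
wrist_force: [0.5, -0.5, -2.5]
opening: 0.0592
```

Call:
carry_out --pt "0 0 0 0"

```text
time_s: 4.82
tcp_pos: [0.6034, 0.1445, 0.1268]
tcp_rot: [[-0.906, 0.423, 0.0], [0.423, 0.906, -0.0], [-0.0, 0.0, -1.0]]
wrist_force: [-0.4, 0.2, -1.7]
opening: 0.0594
```

```bash
python3 - <<'E'
from bench import manip
from h import *
F=[]
for i in range(4):
    s=manip.observe();c=manip.read_camera("top");F.append(np.array(manip.observe()["wrist_force"]))
np.savez("top1.npz",**c);print(np.round(F,2).tolist(),np.mean(F,0));st(s)
E
```

```text
[[0.48, -0.67, -2.83], [-1.15, 0.56, -1.92], [0.39, -0.37, -3.04], [1.46, 0.04, -1.62]] [ 0.29663881 -0.10773725 -2.35366431]
t 4.97 tcp [0.6036, 0.1443, 0.1267] F [0.39, -0.37, -3.04] T [0.024, -0.006, 0.004] op 0.0597 q6 -0.92
```

Across all the held readings Fz averages about -1.9 N, or roughly 0.19 kg. Tin A is light, so I'll set it down on slot 1.

Call:
carry_out --pt "0 0 0.8 0" --pt "0 0 2.5 0" --pt "0 0 4 0" --pt "0 0 5 0" --pt "0 0 5.5 0" --pt "0 0 5.6 0" --pt "0 0 5.6 0"

```text
time_s: 5.6
tcp_pos: [0.6036, 0.1441, 0.0704]
tcp_rot: [[-0.906, 0.423, -0.0], [0.423, 0.906, -0.0], [0.0, -0.0, -1.0]]
wrist_force: [-0.1, 0.3, -2.1]
opening: 0.059
```

Call:
carry_out --pt "0 0 0.1 0" --pt "0 0 0.2 0" --pt "0 0 0.3 0" --pt "0 0 0.3 0"

```text
time_s: 5.93
tcp_pos: [0.6038, 0.1442, 0.068]
tcp_rot: [[-0.906, 0.423, 0.001], [0.423, 0.906, 0.0], [-0.0, 0.0, -1.0]]
wrist_force: [-0.9, 0.0, -1.9]
opening: 0.0595
```

Call:
carry_out --pt "0 0 0.1 0" --pt "0 0 0.1 0"

```text
time_s: 6.1
tcp_pos: [0.6036, 0.1442, 0.0667]
tcp_rot: [[-0.906, 0.423, 0.0], [0.423, 0.906, 0.0], [-0.0, 0.0, -1.0]]
wrist_force: [0.5, -0.4, -0.9]
opening: 0.0595
```

Call:
carry_out --pt "0 0 0.1 0" --pt "0 0 0.1 0" --pt "0 0 0.1 0"

```text
time_s: 6.35
tcp_pos: [0.6038, 0.1441, 0.066]
tcp_rot: [[-0.906, 0.423, 0.0], [0.423, 0.906, 0.0], [-0.0, 0.0, -1.0]]
wrist_force: [-0.8, -0.1, 2.0]
opening: 0.0592
```

Call:
carry_out --pt "0 0 0.05 0" --pt "0 0 0.1 0" --pt "0 0 0.1 0"

```text
time_s: 6.6
tcp_pos: [0.6039, 0.1441, 0.0659]
tcp_rot: [[-0.906, 0.423, 0.0], [0.423, 0.906, -0.0], [-0.0, 0.0, -1.0]]
wrist_force: [-3.9, -1.3, 11.3]
opening: 0.0593
```

Contact came at TCP z = 0.066, as predicted. I'll ease off the press, release and rise.

Call:
carry_out --pt "0 0 -0.1 0" --pt "0 0 -0.1 0"

```text
time_s: 6.77
tcp_pos: [0.6038, 0.1442, 0.066]
tcp_rot: [[-0.906, 0.423, 0.001], [0.423, 0.906, 0.0], [-0.0, 0.0, -1.0]]
wrist_force: [-1.7, -0.8, 4.6]
opening: 0.0593
```

Call:
carry_out --pt "0 0 0 0" --pt "0 0 0 0" --pt "0 0 0 0" --pt "0 0 0 0" --pt "0 0 0 0" --hand 0

```text
time_s: 7.18
tcp_pos: [0.6036, 0.1442, 0.0655]
tcp_rot: [[-0.906, 0.423, -0.0], [0.423, 0.906, -0.0], [0.0, -0.0, -1.0]]
wrist_force: [1.0, 0.6, 1.1]
opening: 0.0865
```

Call:
carry_out --pt "0 0 -1 0" --pt "0 0 -4 0" --pt "0 0 -8 0" --pt "0 0 -12 0" --pt "0 0 -14 0" --pt "0 0 -14 0"

```text
time_s: 7.68
tcp_pos: [0.6069, 0.1449, 0.2123]
tcp_rot: [[-0.906, 0.423, 0.01], [0.423, 0.906, 0.002], [-0.008, 0.006, -1.0]]
wrist_force: [0.2, 0.8, -0.4]
opening: 0.0877
```

```bash
python3 - <<'E'
from bench import manip
from h import *
s,c=wrist(manip,"pics/w2.png");st(s);brass(c,.123)
c=manip.read_camera("top");np.savez("top2.npz",**c);cv2.imwrite("pics/top2.png",c["image"])
s=manip.observe();to(s,.442,-.076,.2)
E
```

```text
t 7.68 tcp [0.6069, 0.1449, 0.2123] F [0.23, 0.8, -0.42] T [-0.004, -0.041, -0.063] op 0.0877 q6 -0.92
brass [422.7 149.7] 7157 [0.6264, 0.2794, 0.123]
brass [191.2 194.6] 21379 [0.5812, 0.095, 0.123]
brass [254.7 194.8] 2131 [0.6036, 0.1425, 0.123]
brass [ 72.5 317.1] 1081 [0.6394, -0.062, 0.123]
brass [444.4 317.1] 1081 [0.7876, 0.2525, 0.123]
brass [388.  376.5] 3669 [0.8321, 0.1823, 0.123]
shift cm [5.36, -26.81, 0.65]
```

View pics/w2.png

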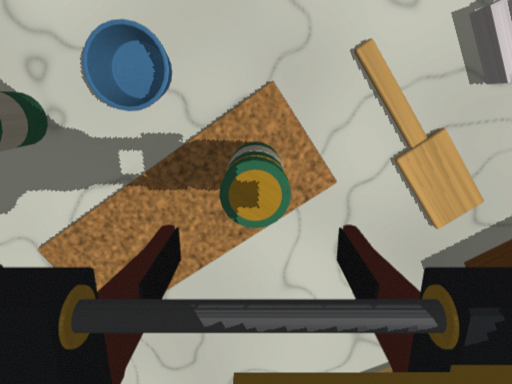

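The wrist view shows the tin standing upright on the mat with its lid at (255,193), at about (0.604, 0.143). Next is tin B.

Call:
carry_out --pt "0.2 -1 0 0" --pt "0.9 -4.6 0 0" --pt "1.7 -8.6 0 0" --pt "2.5 -12.6 0 0" --pt "3.3 -16.6 0 0" --pt "4.1 -20.6 0 0" --pt "4.9 -24.6 0 0" --pt "5.3 -26.8 0 0"

```text
time_s: 8.45
tcp_pos: [0.4373, -0.0782, 0.2037]
tcp_rot: [[-0.906, 0.424, -0.006], [0.424, 0.906, 0.0], [0.005, -0.002, -1.0]]
wrist_force: [-0.2, -0.1, 0.7]
opening: 0.0879
```

Call:
carry_out --pt "0 0 0 0" --pt "0 0 0 0" --pt "0 0 0 0"

```text
time_s: 8.7
tcp_pos: [0.4418, -0.0762, 0.2049]
tcp_rot: [[-0.906, 0.424, -0.002], [0.424, 0.906, 0.0], [0.002, -0.0, -1.0]]
wrist_force: [-0.7, -0.1, -0.8]
opening: 0.0878
```

```bash
python3 - <<'E'
from bench import manip
from h import *
s,c=wrist(manip,"pics/w3.png");st(s);brass(c);to(s,.442,-.076,.056)
E
```

```text
t 8.7 tcp [0.4418, -0.0762, 0.2049] F [-0.72, -0.14, -0.83] T [0.054, -0.021, -0.007] op 0.0878 q6 -1.33
brass [440.3 218.5] 10165 [0.523, 0.0546, 0.115]
brass [258.2 197.7] 2115 [0.4411, -0.0773, 0.115]
brass [309.6 279.6] 3295 [0.5303, -0.0681, 0.115]
brass [104.3 275.4] 415 [0.4487, -0.233, 0.115]
brass [ 72.5 317.1] 1079 [0.4733, -0.2838, 0.115]
brass [444.5 317.1] 1077 [0.6198, 0.0307, 0.115]
brass [319.  342.9] 1297 [0.5974, -0.0861, 0.115]
brass [388.  376.6] 3604 [0.6637, -0.0392, 0.115]
shift cm [-0.04, 0.03, 14.89]
```

View pics/w3.png

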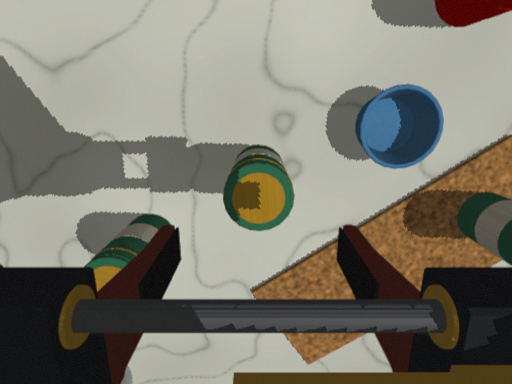

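The gripper is centred on tin B, with the lid at (257,195) and the ramekin clear of the fingers.

Call:
carry_out --pt "0 0 1.5 0" --pt "0 0 5 0" --pt "0 0 8.5 0" --pt "0 0 12 0" --pt "0 0 14 0" --pt "0 0 14.7 0" --pt "0 0 14.7 0"

```text
time_s: 9.33
tcp_pos: [0.4413, -0.0752, 0.0569]
tcp_rot: [[-0.907, 0.422, -0.004], [0.422, 0.907, 0.001], [0.004, -0.001, -1.0]]
wrist_force: [-0.1, 0.2, 0.4]
opening: 0.0882
```

Call:
carry_out --pt "0 0 0 0" --pt "0 0 0 0" --pt "0 0 0 0" --pt "0 0 0 0" --pt "0 0 0 0" --pt "0 0 0 0" --pt "0 0 0 0" --pt "0 0 0 0" --hand 1 --grip_force 25

```text
time_s: 10.0
tcp_pos: [0.4431, -0.0765, 0.0597]
tcp_rot: [[-0.906, 0.423, 0.002], [0.423, 0.906, -0.0], [-0.002, 0.001, -1.0]]
wrist_force: [-1.3, -0.2, 7.4]
opening: 0.0607
```

Call:
carry_out --pt "0 0 -0.3 0" --pt "0 0 -1.2 0" --pt "0 0 -3 0" --pt "0 0 -5 0" --pt "0 0 -6.5 0" --pt "0 0 -7 0" --pt "0 0 -7 0" --pt "0 0 -7 0"

```text
time_s: 10.67
tcp_pos: [0.4421, -0.0762, 0.1287]
tcp_rot: [[-0.906, 0.423, 0.0], [0.423, 0.906, -0.0], [-0.0, 0.0, -1.0]]
wrist_force: [0.1, 0.2, -1.1]
opening: 0.0609
```

Call:
carry_out --pt "0 0 0 0" --pt "0 0 0 0" --pt "0 0 0 0"

```text
time_s: 10.92
tcp_pos: [0.4416, -0.0762, 0.1279]
tcp_rot: [[-0.906, 0.423, -0.002], [0.423, 0.906, 0.0], [0.002, -0.0, -1.0]]
wrist_force: [0.2, -0.7, -3.3]
opening: 0.0608
```

```bash
python3 - <<'E'
from bench import manip
from h import *
F=[]
for i in range(8):
    c=manip.read_camera("top");s=manip.observe();F.append(np.array(s["wrist_force"]))
print(np.round(F,2)[:,2].tolist(),np.mean(F,0));st(s);to(s,.637,-.074,.14)
E
```

```text
[-1.76, -2.09, -1.24, -1.75, -1.89, -2.42, -0.94, -1.81] [-3.84383418e-04  1.81375500e-01 -1.73840906e+00]
t 11.32 tcp [0.4422, -0.0763, 0.1286] F [0.77, 0.06, -1.81] T [-0.012, -0.067, -0.043] op 0.0607 q6 -1.33
shift cm [-17.55, 8.44, -1.14]
```

Fz averages -1.74 N (about 0.18 kg), so tin B is light too and tin C should be the heavy one. I'll carry B to slot 2.

Call:
carry_out --pt "-0.7 0.3 0 0" --pt "-2.8 1.3 0 0" --pt "-5.8 2.8 0 0" --pt "-8.8 4.2 0 0" --pt "-11.8 5.7 0 0" --pt "-14.8 7.1 0 0" --pt "-17 8.1 0 0" --pt "-17.5 8.4 0 0"

```text
time_s: 11.98
tcp_pos: [0.6411, -0.0742, 0.1289]
tcp_rot: [[-0.906, 0.423, 0.004], [0.423, 0.906, -0.0], [-0.004, 0.001, -1.0]]
wrist_force: [0.6, -0.5, -2.2]
opening: 0.0607
```

Call:
carry_out --pt "0 0 0 0" --pt "0 0 0 0" --pt "0 0 0.8 0" --pt "0 0 2.5 0" --pt "0 0 4 0" --pt "0 0 5 0" --pt "0 0 5.5 0" --pt "0 0 5.6 0"

```text
time_s: 12.65
tcp_pos: [0.635, -0.0741, 0.0715]
tcp_rot: [[-0.906, 0.423, -0.002], [0.423, 0.906, 0.0], [0.002, -0.001, -1.0]]
wrist_force: [0.1, -1.1, -1.2]
opening: 0.0604
```

Call:
carry_out --pt "0 0 0.1 0" --pt "0 0 0.2 0" --pt "0 0 0.3 0" --pt "0 0 0.3 0"

```text
time_s: 12.98
tcp_pos: [0.6366, -0.0742, 0.0701]
tcp_rot: [[-0.906, 0.423, 0.001], [0.423, 0.906, -0.0], [-0.001, 0.0, -1.0]]
wrist_force: [-0.4, -0.0, -1.9]
opening: 0.0605
```

Call:
carry_out --pt "0 0 0.1 0" --pt "0 0 0.2 0" --pt "0 0 0.2 0" --pt "0 0 0.2 0"

```text
time_s: 13.32
tcp_pos: [0.6365, -0.0742, 0.0678]
tcp_rot: [[-0.906, 0.423, 0.0], [0.423, 0.906, -0.0], [-0.0, 0.0, -1.0]]
wrist_force: [0.5, 0.0, -1.4]
opening: 0.0609
```

Call:
carry_out --pt "0 0 0.05 0" --pt "0 0 0.1 0" --pt "0 0 0.1 0"

```text
time_s: 13.57
tcp_pos: [0.6366, -0.0743, 0.0677]
tcp_rot: [[-0.906, 0.423, 0.001], [0.423, 0.906, -0.0], [-0.001, 0.0, -1.0]]
wrist_force: [-1.8, -0.4, 7.0]
opening: 0.0608
```

Contact. I'll ease off, release and rise, then move above tin C.

Call:
carry_out --pt "0 0 -0.05 0" --pt "0 0 -0.05 0"

```text
time_s: 13.73
tcp_pos: [0.6366, -0.0742, 0.0678]
tcp_rot: [[-0.906, 0.423, 0.001], [0.423, 0.906, -0.0], [-0.001, 0.0, -1.0]]
wrist_force: [-0.6, 0.3, 5.0]
opening: 0.0608
```

Call:
carry_out --pt "0 0 0 0" --pt "0 0 0 0" --pt "0 0 0 0" --pt "0 0 0 0" --pt "0 0 0 0" --hand 0

```text
time_s: 14.15
tcp_pos: [0.6363, -0.0741, 0.0669]
tcp_rot: [[-0.906, 0.423, -0.0], [0.423, 0.906, 0.0], [0.0, -0.0, -1.0]]
wrist_force: [0.0, -0.1, 0.3]
opening: 0.0872
```

Call:
carry_out --pt "0 0 -1 0" --pt "0 0 -4 0" --pt "0 0 -8 0" --pt "0 0 -12 0" --pt "0 0 -14 0" --pt "0 0 -14 0" --pt "0 0 -14 0"

```text
time_s: 14.73
tcp_pos: [0.6371, -0.0743, 0.2092]
tcp_rot: [[-0.906, 0.423, 0.004], [0.423, 0.906, -0.0], [-0.003, 0.001, -1.0]]
wrist_force: [0.1, -0.8, -0.3]
opening: 0.0879
```

```bash
python3 - <<'E'
from bench import manip
from h import *
s,c=wrist(manip,"pics/w4.png");st(s);brass(c,.123)
s=manip.observe();to(s,.460,-.232,.2)
E
```

```text
t 14.73 tcp [0.6371, -0.0743, 0.2092] F [0.12, -0.79, -0.29] T [-0.014, 0.038, 0.027] op 0.0879 q6 -1.27
brass [339.7 111.3] 27723 [0.5999, 0.01, 0.123]
brass [500.2  38.1] 1344 [0.6009, 0.1319, 0.123]
brass [20.3 79.4] 168 [0.4788, -0.1955, 0.123]
brass [257.6 196. ] 2180 [0.6344, -0.0748, 0.123]
brass [ 72.5 317.2] 1073 [0.668, -0.2789, 0.123]
brass [444.5 317.1] 1079 [0.8129, 0.0318, 0.123]
brass [387.8 376.4] 3724 [0.8562, -0.0374, 0.123]
brass [181.6 375.9] 227 [0.77, -0.2207, 0.123]
shift cm [9.27, -21.75, 0.73]
```

View pics/w4.png

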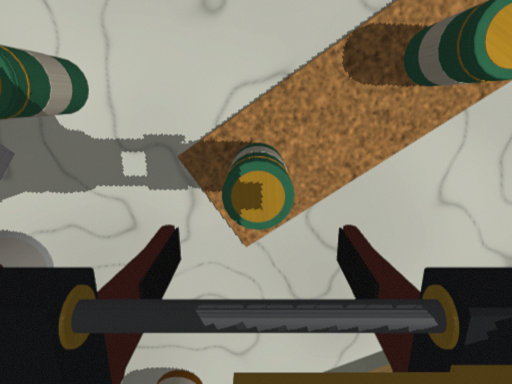

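Tin B stands upright on the mat with its lid at (257,194). The mat corners at (180,156) and (247,245) are well clear of its base. On to tin C.

Call:
carry_out --pt "0.5 -1.1 0 0" --pt "1.9 -4.5 0 0" --pt "3.4 -8 0 0" --pt "4.9 -11.5 0 0" --pt "6.4 -15 0 0" --pt "7.8 -18.5 0 0" --pt "8.9 -21 0 0" --pt "9.2 -21.7 0 0"

```text
time_s: 15.45
tcp_pos: [0.4565, -0.2333, 0.2054]
tcp_rot: [[-0.905, 0.426, -0.005], [0.426, 0.905, 0.002], [0.005, -0.001, -1.0]]
wrist_force: [-0.2, 0.9, 0.3]
opening: 0.088
```

Call:
carry_out --pt "0 0 0 0" --pt "0 0 0 0" --pt "0 0 0 0"

```text
time_s: 15.7
tcp_pos: [0.4618, -0.2313, 0.2067]
tcp_rot: [[-0.906, 0.423, -0.0], [0.423, 0.906, 0.001], [0.001, 0.0, -1.0]]
wrist_force: [-0.9, -0.0, -0.2]
opening: 0.0878
```

```bash
python3 - <<'E'
from bench import manip
from h import *
s,c=wrist(manip,"pics/w5.png");st(s);brass(c);to(s,.460,-.232,.056)
E
```

```text
t 15.7 tcp [0.4618, -0.2313, 0.2067] F [-0.86, -0.03, -0.17] T [0.053, -0.028, 0.062] op 0.0878 q6 -1.62
brass [453.9 212.1] 9082 [0.5433, -0.0876, 0.115]
brass [256.5 197.1] 2081 [0.4607, -0.2337, 0.115]
brass [ 72.2 317.3] 1017 [0.4945, -0.441, 0.115]
brass [444.7 317.2] 1021 [0.6421, -0.1234, 0.115]
brass [385.9 376.9] 3488 [0.6857, -0.196, 0.115]
shift cm [0.12, -0.15, 15.07]
```

View pics/w5.png

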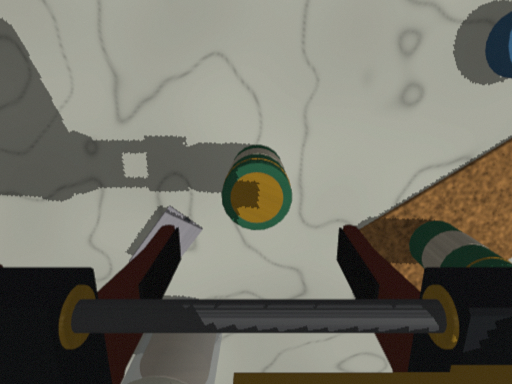

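The gripper is centred on tin C, with the lid at (256,195). The clip near (165,238) is low, below finger-tip height, and the canister near (175,360) is clear.

Call:
carry_out --pt "0 0 1.5 0" --pt "0 0 5 0" --pt "0.1 -0.1 8.5 0" --pt "0.1 -0.1 12 0" --pt "0.1 -0.1 14.2 0" --pt "0.1 -0.1 14.9 0" --pt "0.1 -0.1 14.9 0"

```text
time_s: 16.33
tcp_pos: [0.4594, -0.231, 0.0564]
tcp_rot: [[-0.907, 0.422, -0.003], [0.422, 0.907, 0.002], [0.004, 0.0, -1.0]]
wrist_force: [0.1, 0.6, 0.3]
opening: 0.0876
```

Call:
carry_out --pt "0 0 0 0" --pt "0 0 0 0" --pt "0 0 0 0" --pt "0 0 0 0" --pt "0 0 0 0" --pt "0 0 0 0" --pt "0 0 0 0" --pt "0 0 0 0" --hand 1 --grip_force 35

```text
time_s: 17.0
tcp_pos: [0.4607, -0.2327, 0.0594]
tcp_rot: [[-0.906, 0.423, 0.002], [0.423, 0.906, -0.001], [-0.002, 0.0, -1.0]]
wrist_force: [-0.4, 2.2, 8.2]
opening: 0.0605
```

Call:
carry_out --pt "0 0 -0.3 0" --pt "0 0 -1.2 0" --pt "0 0 -3 0" --pt "0 0 -5 0" --pt "0 0 -6.5 0" --pt "0 0 -7 0" --pt "0 0 -7 0" --pt "0 0 -7 0"

```text
time_s: 17.67
tcp_pos: [0.4595, -0.2322, 0.128]
tcp_rot: [[-0.906, 0.423, -0.0], [0.423, 0.906, 0.0], [0.0, -0.0, -1.0]]
wrist_force: [-0.3, -0.5, -5.0]
opening: 0.06
```

```bash
python3 - <<'E'
from bench import manip
from h import *
F=[]
for i in range(8):
    c=manip.read_camera("top");s=manip.observe();F.append(np.array(s["wrist_force"]))
print(np.round(F,2)[:,2].tolist(),np.mean(F,0));st(s)
E
```

```text
[-5.05, -4.66, -4.8, -4.95, -4.79, -4.59, -4.0, -3.66] [ 0.08903426 -0.02282421 -4.56111862]
t 18.07 tcp [0.4596, -0.2322, 0.1277] F [0.75, 0.4, -3.66] T [0.001, 0.035, -0.047] op 0.0602 q6 -1.63
```

Fz averages -4.56 N (about 0.46 kg), so this is the heavy tin. I'll raise it so the underside is around 17 cm up.

Call:
carry_out --pt "0 0 -0.5 0" --pt "0 0 -2 0" --pt "0 0 -4 0" --pt "0 0 -6 0" --pt "0 0 -8 0" --pt "0 0 -9.5 0" --pt "0 0 -10 0" --pt "0 0 -10 0"

```text
time_s: 18.73
tcp_pos: [0.4605, -0.2327, 0.2296]
tcp_rot: [[-0.906, 0.423, 0.003], [0.423, 0.906, -0.001], [-0.003, -0.0, -1.0]]
wrist_force: [0.1, -0.7, -4.8]
opening: 0.0603
```

Call:
carry_out --pt "0 0 0 0" --pt "0 0 0 0" --pt "0 0 0 0" --pt "0 0 0 0" --pt "0 0 0 0" --pt "0 0 0 0"

```text
time_s: 19.23
tcp_pos: [0.4597, -0.2323, 0.2277]
tcp_rot: [[-0.906, 0.423, -0.001], [0.423, 0.906, 0.0], [0.001, 0.0, -1.0]]
wrist_force: [-0.4, -0.4, -3.9]
opening: 0.0602
```

```bash
python3 - <<'E'
from bench import manip
from h import *
c=manip.read_camera("scene");cv2.imwrite("pics/scene9.png",cv2.resize(c["image"][100:300,100:420],None,fx=2.4,fy=2.4));st(manip.observe())
H,S,V=cv2.split(cv2.cvtColor(c["image"],cv2.COLOR_BGR2HSV))
for ce,a,m in blobs((H>=8)&(H<=28)&(S>110)&(V>70),50):
    if a<150: print(ce.round(),a,ray(c,ce,.123).round(3))
E
```

```text
t 19.28 tcp [0.4598, -0.2323, 0.2279] F [0.1, -0.05, -5.09] T [0.028, 0.033, 0.05] op 0.0604 q6 -1.62
[110.  21.] 57 [-0.548 -0.432  0.123]
[494. 132.] 100 [0.497 0.861 0.123]
[302. 138.] 101 [0.371 0.189 0.123]
[312. 193.] 124 [0.603 0.146 0.123]
[245. 215.] 143 [ 0.634 -0.073  0.123]
[180. 335.] 112 [ 0.93  -0.298  0.123]
[140. 343.] 138 [ 0.927 -0.391  0.123]
```

View pics/scene9.png

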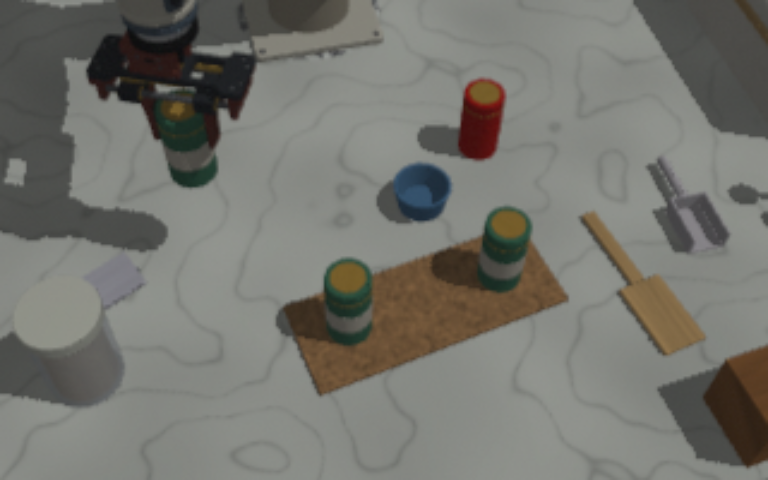

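In the scene crop, the two light tins stand upright on the mat at (348,300) and (505,250). The heavy tin is held upright in the gripper at (188,140), and the bystanders haven't moved. Handing in.

```bash
python3 -c "
from bench import manip
print(manip.job_done())"
```

```text
the job is handed in; nothing more can be done
None
```

I hefted all three tins and handed the job in at about 19 s. The two light tins are on the mat and the gripper is holding the heaviest.

| Tin | Weight on the wrist | Approx. mass | Where it ended |
|---|---|---|---|
| A | 1.9 N | 0.19 kg | on the mat at (0.603, 0.144) |
| B | 1.7 N | 0.18 kg | on the mat at (0.635, -0.074) |
| C | 4.6 N | 0.46 kg | held in the gripper |

- **Mat:** the last picture showed A and B upright, about 22 cm apart and well inside the mat edges. Both were set down slowly, with at most about 11 N of press on contact.
- **Heavy tin:** C is held upright with a 35 N grip. Its underside is about 17 cm above the counter, worked out from the gripper height rather than measured directly.
- **Other things:** the ramekin, canister, paddle, scoop, clip and red look-alike looked untouched in that picture. I did not measure their positions again.

No check failed or disagreed. Single force readings were noisy by about 1 N, so I averaged several for each tin.

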